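# Lay out the mail-desk mat for the morning post

### The arm

A 6-joint arm with a two-finger parallel gripper is mounted at the origin on the work surface; the furniture and walls round the work are solid. World frame = base frame: x ahead of the robot, y to its left, z up, the work surface at z = 0. Lengths are in mm, angles in rad, forces in N, time in s.
With the tool pointing down it reaches from about 325 to 900 mm from the base axis. Payload 6.1 kg.
Tool frame: the origin (TCP) lies at the very end of the fingers, on their centre line; the grasp point (between the pads) lies 19 mm behind it (manip.grip_depth is the distance from the TCP to the grasp point, in mm); z points along the fingers, y is the direction in which the jaws open and shut (so a half turn about z gives the same grasp; the last joint's range is limited). The gripper opens to 87 mm and grips with 3 to 60 N. Pads are 19 mm wide; open, the fingers measure 117 mm over their backs; the gripper's body (75 mm by 190 mm) begins 51 mm behind the grasp point.
Start: joints at [-1.315, 0.22, 1.526, -0, 1.395, -0.126], TCP at [232.862, -579.992, 222.538] pointing down, gripper open.
Joint ranges: [-2.98, 2.98], [-0.91, 2.08], [0.09, 2.57], [-1.24, 4.39], [0.2, 2.65], [-2.68, 2.68]. Speed limits (rad/s): [2.57, 2.57, 3.01, 3.14, 3.14, 3.14].

### API

Orientations are given as a 3x3 rotation matrix whose columns are the frame's x, y, z axes.
In Python, from station import manip gives the robot as it stands.
- The arm moves only by the tool arm_command, never from a script. Its arguments are lists of equal length, an entry for each row: "grip": the opening, from 0 (shut) to 1 (fully open); "dp": the shift along the tool's x, y, z in cm, a list of three; "turn": the turn about the tool's z in rad. In form: {"grip": [grip, ...], "dp": [[dx, dy, dz], ...], "turn": [turn, ...]}. A call has 1 to 20 rows; each row shifts and turns the pose as measured when the row begins, along the tool's axes as they then stand; what a row does not reach is not made up. A row lasts 1/12 s, in which the tool goes at most 41.7 mm and 7.16 degrees, less where a joint would pass 70% of its speed; a pose out of reach is approached as far as the arm can. A call is refused whole if a number of a shift passes 4.17 or a number of a turn 0.125, either way. A call with a gripper value outside its range is refused whole. The fingers move at their own pace and stop on an object; the grip force is fixed at half the most. Time passes only in rows, so rows that do not move let the fingers close. It gives the time, the measured TCP pose, the force and the opening at its end, in the units of the state.
- manip.sense(): the state, without advancing time (a new reading comes with each control period).
- manip.get_image(name): name is "side" or "top"; returns the picture (384x512x3 uint8, red, green, blue); there is no depth.
- manip.camera_info(name): a dict with "vertical_fov" (degrees; the focal length in pixels is half the picture's height over the tangent of half this angle, whatever the lens; pixels are square), "cx", "cy" (the principal point, pixels), "rvec" (rotation vector, rad) and "tvec" (3), from world to camera coordinates, as OpenCV has them. Camera axes: x right, y down, z forward; pixel columns grow to the right and rows downward; lengths in mm; the calibration is good to about 2 mm. A picture is of the moment at which its call begins. camera_info takes no time and is no camera call.
- manip.sign_off(): hands the job in, once; it reports no verdict.
The state is a dict: "time_s": time; "joint_pos": joint angles; "joint_vel": joint speeds; "joint_efforts": joint torques, N m; "ee_pos": TCP position; "ee_rot": TCP orientation; "ft_force": force on the tool from outside, world axes, zero at the start; "torque": the same for the moment, N m; "grip_width": opening from 0.0 (shut) to 1.0 (fully open).
Only numpy, scipy, OpenCV 4.12 (cv2) and the standard library are available. Lean on these libraries where they do the work, as an engineer would, in place of code of your own. Each camera call takes 0.05 s, during which the arm holds its last target. There are 200 camera calls.

### The job

Lay out the grey desk mat for the morning post: stand the brown stamp upright on the middle of the closed blue ink pad, lay the eraser flat on the middle of the pad of sticky notes, and stand the glue stick upright on the mat midway between the ink pad and the sticky notes. Set the yellow tape measure flat on the mat straight behind the glue stick, towards the mat's far edge, with about 3 cm of clear space between the two. Leave the mug, the marker and the pencil where they are.

Things in the scene. Friction and masses are not known exactly. Their poses are not given: they have to be found in the camera images.
- stamp_mid (a point): Loose: dark brown wooden name stamp standing upright on its face, a waisted round stick 18 mm in diameter and 62 mm high. The point is its centre, 31 mm above its foot; z points up along the stick.
- glue_stick_mid (a point): Loose: upright glue stick, white with a green band, a round stick 28 mm in diameter and 94 mm high. The point is its centre, 47 mm above its foot; z points up along the stick.
- eraser_mid (a point): Loose: eraser, white with a brown-orange sleeve, lying flat: 22 mm along its x, 55 mm along its y, 13 mm high. The point is its centre, 6.5 mm above its underside.
- tape_measure_mid (a point): Loose: yellow pocket tape measure with a black top, lying flat: 60 mm along its x, 66 mm along its y (its end hook stands out 2 mm at -y), 30 mm high. The point is its centre, 15 mm above its underside. At the start its x lies roughly along the mat's y.
- ink_pad: Fixed on the mat: dark blue closed stamp-pad tin, 79 mm along its x, 117 mm along its y; its flat lid is 15 mm above its underside. Origin: centre of its underside, on the mat's top.
- sticky_notes: Fixed on the mat: square stack of sticky notes, green on top with pink and yellow below, 75 x 77 mm, 12 mm high. Origin: centre of its underside, on the mat's top.
- desk_mat: Fixed: grey felt desk mat with a thin dark border line, 270 mm along its x, 440 mm along its y, 3 mm thick, on the desk. Origin: centre of its underside, which is also the point midway between the ink pad and the sticky notes; these lie 125 mm from it on either side along the mat's y (either may be on either side). Its x points to the mat's far edge, away from the robot.
- mug: Loose bystander, to be left alone: white mug 95 mm high, 92 mm wide, 127 mm with its handle, standing on the desk left of the mat. Origin: about the centre of its underside.
- marker: Loose bystander, to be left alone: white and blue marker pen, 135 mm long (along its y), 17 mm thick, lying near the mat's right edge. Origin: centre of its underside. Farther right, at about x 0.38, y -0.25, stands a fixed monitor pole about half a metre tall: reach the mat round it.
- pencil: Loose bystander, to be left alone: green pencil, 123 mm long (along its y), 7 mm thick, lying near the mat's left edge. Origin: centre of its underside.
Not all that is in view belongs to the job. Of the things that look like the part that bears glue_stick_mid, the smallest one is meant.

How it is judged:
By the outcome, as a careful person would: the job done as asked, in the order asked, and still so for the second after the job is handed in, with the robot touching nothing.
It also fails if it takes over 106 s, if anything falls off the work surface, if the arm or the gripper's body presses on something with over 40 N, if the wrist force passes 120 N, or if a joint passes its speed limit or range.

## Working session

There is one attempt and no reset: what is moved stays moved. The work goes in short steps, Python scripts to look and compute and a tool call to move; the robot and the scene stay as the last step left them, time stands still between calls to the robot, and variables do not carry over. Pictures are saved under pics/ and viewed, about 12 in all and at most 16, crops included, and the job is handed in when it is done.

Besides the shell and the picture viewer there is one more tool, called after "Call:" as name(argument=value, ...) on one line, values as JSON. arm_command: Moves the arm, as the interface text tells. Its arguments: {"type":"object","properties":{"grip":{"type":"array"},"dp":{"type":"array"},"turn":{"type":"array"}},"required":["grip","dp","turn"]}

```bash
mkdir -p pics; cat > h.py <<'E'
import numpy as np, cv2
from station import manip
def cam(n):
    c=manip.camera_info(n); f=192/np.tan(np.radians(c["vertical_fov"])/2)
    K=np.array([[f,0,c["cx"]],[0,f,c["cy"]],[0,0,1]]); R=cv2.Rodrigues(np.array(c["rvec"],float))[0]
    return K,R,np.array(c["tvec"],float).ravel()
def atz(n,u,v,z):
    K,R,t=cam(n); C=-R.T@t; d=R.T@np.linalg.inv(K)@[u,v,1]; return C+d*(z-C[2])/d[2]
def proj(n,p):
    K,R,t=cam(n); q=K@(R@np.array(p,float)+t); return q[:2]/q[2]
def tri(a,b):
    A=[];B=[]
    for n,(u,v) in (("top",a),("side",b)):
        K,R,t=cam(n); C=-R.T@t; d=R.T@np.linalg.inv(K)@[u,v,1]; d/=np.linalg.norm(d)
        P=np.eye(3)-np.outer(d,d); A.append(P);B.append(P@C)
    x=np.linalg.solve(sum(A),sum(B)); return x.round(1), [round(float(np.linalg.norm(P@x-b)),1) for P,b in zip(A,B)]
def snap(n,name,crop=None,s=1.5):
    im=manip.get_image(n)
    if crop: x0,y0,x1,y1=crop; im=im[y0:y1,x0:x1]
    cv2.imwrite("pics/"+name,cv2.resize(im[:,:,::-1],None,fx=s,fy=s,interpolation=cv2.INTER_CUBIC))
E
python3 - <<'E'
from h import *
for n in("top","side"):
    snap(n,n+"0.png"); K,R,t=cam(n); print(n,K[0,0],K[:2,2],(-R.T@t).round(),R.round(2).tolist(), manip.camera_info(n).keys())
s=manip.sense(); print(s["time_s"],s["ee_pos"],s["ee_rot"],s["grip_width"])
E
```

```text
top 366.64598045456205 [256.96232444 195.83901537] [251. 177. 889.] [[-0.06, -1.0, -0.0], [-0.97, 0.06, -0.22], [0.22, -0.01, -0.98]] dict_keys(['vertical_fov', 'cx', 'cy', 'rvec', 'tvec'])
side 352.5088018375923 [256.02337295 194.18396184] [155. 521. 877.] [[-0.74, -0.67, -0.01], [-0.59, 0.66, -0.47], [0.32, -0.34, -0.88]] dict_keys(['vertical_fov', 'cx', 'cy', 'rvec', 'tvec'])
0.1 [ 232.73368305 -579.45159909  221.5289597 ] [[ 9.27989986e-01  3.72604895e-01 -4.22184771e-04]
 [ 3.72605050e-01 -9.27988422e-01  1.72211751e-03]
 [ 2.49886836e-04 -1.75541598e-03 -9.99998428e-01]] 1.0021150320026344
```

View pics/top0.png

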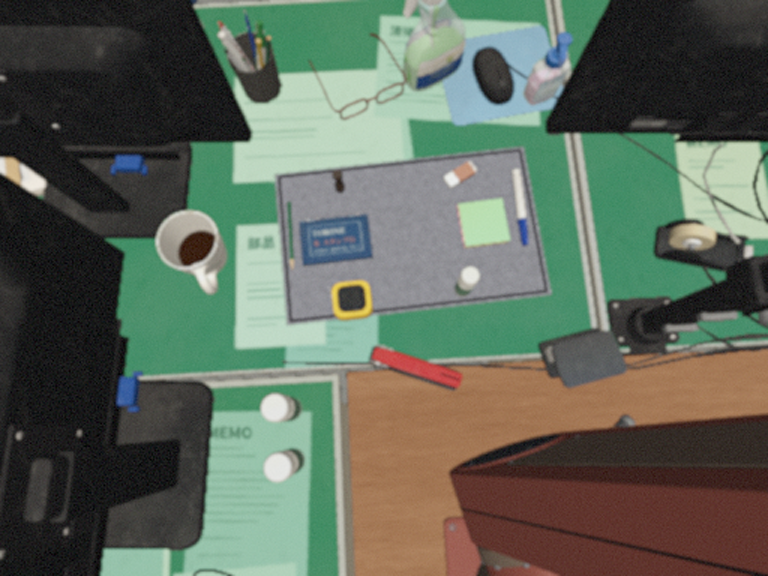

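View pics/side0.png

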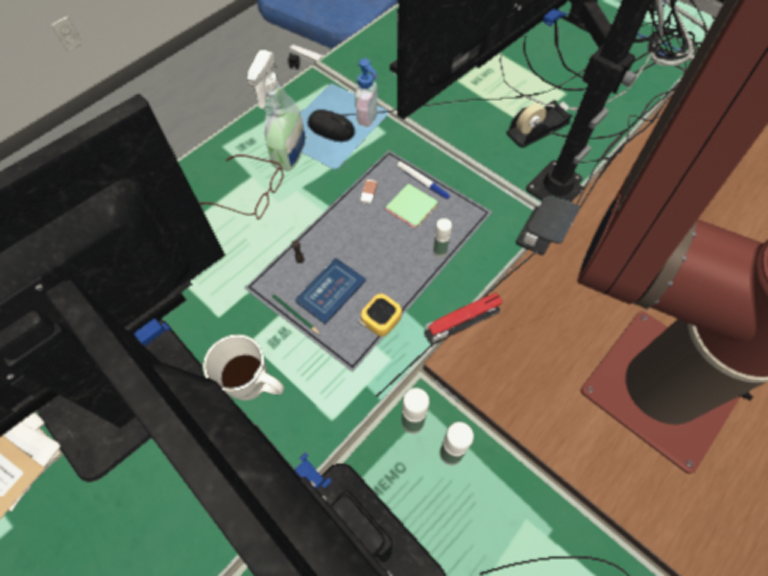

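The top picture shows (in 1.5x pixels) the mat with the stamp at (339,181), the eraser (460,174), the notes (484,222), the ink pad (336,240), the tape (351,299), the marker and the pencil. Glue stick candidates in it: A, on the mat (469,279); B (278,408); C (281,466), the last two on the left desk. I choose A, since it looks smallest. I'll check that with crops and sizes.

```bash
python3 - <<'E'
from h import *
snap("top","topc.png",(175,90,375,225),4)
snap("side","sidec.png",(155,90,335,250),3.7)
E
```

```text
(no output)
```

View pics/topc.png

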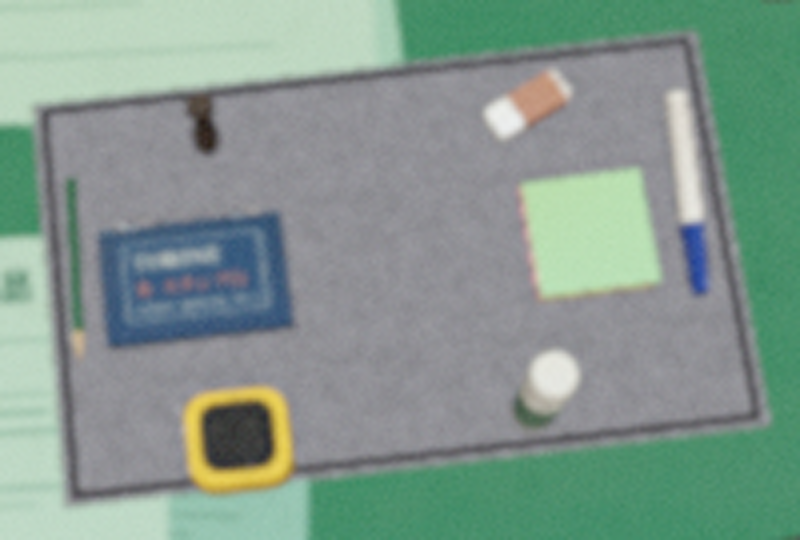

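View pics/sidec.png

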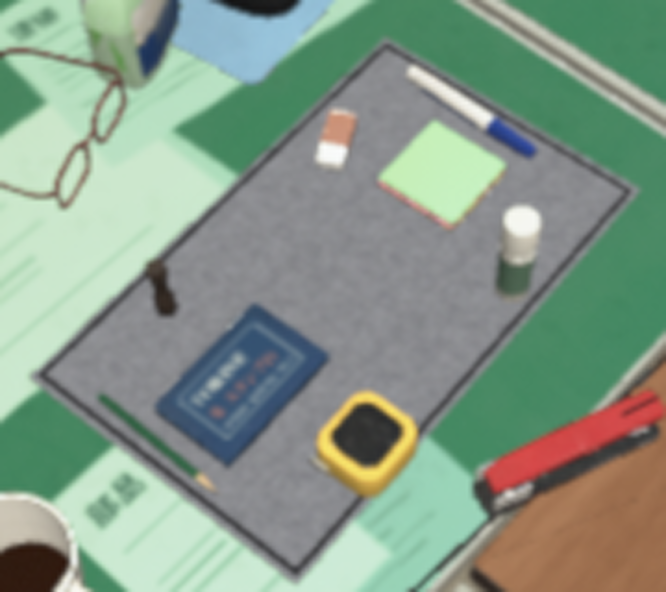

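```bash
cat >> h.py <<'E'
T=lambda p,s=4,o=(175,90):[(p[0]+.5)/s-.5+o[0],(p[1]+.5)/s-.5+o[1]]
S=lambda p,s=3.7,o=(155,90):T(p,s,o)
E
python3 - <<'E'
from h import *
items=dict(matFL=((38,108),(38,376)),matFR=((695,36),(387,41)),matNR=((768,424),(634,190)),matNL=((70,502),(297,579)),
stampTop=((200,98),(155,266)),stampFoot=((206,148),(166,312)),glueTop=((553,374),(522,221)),glueFoot=((535,414),(514,288)),
eraser=((528,103),(336,138)),eW1=((485,116),(317,162)),eW2=((503,139),(340,167)),eB1=((552,70),(331,110)),eB2=((573,93),(357,113)),tape=((238,437),(366,434)),tTL=((188,395),(365,391)),
ink1=((98,232),(157,408)),ink2=((278,213),(256,305)),ink3=((294,327),(329,355)),ink4=((108,348),(228,465)),
n1=((520,184),(378,180)),n2=((641,168),(435,121)),n3=((662,282),(506,168)),n4=((540,299),(451,227)))
for k,(a,b) in items.items(): print(k,*tri(T(a),S(b)))
c=[tri(T(items[k][0]),S(items[k][1]))[0] for k in("matFL","matFR","matNR","matNL")]
print("mat",np.mean(c,0), [np.linalg.norm(c[i]-c[(i+1)%4]).round() for i in range(4)])
m=np.array([atz("top",*T(items[k][0]),3) for k in("matFL","matFR","matNR","matNL")]);print(m.round(),m.mean(0)); d=m[0]+m[3]-m[1]-m[2];print("yaw top",np.arctan2(-d[0],d[1]))
m=np.array([atz("side",*S(items[k][1]),3) for k in("matFL","matFR","matNR","matNL")]);print(m.round(),m.mean(0)); d=m[0]+m[3]-m[1]-m[2];print("yaw side",np.arctan2(-d[0],d[1]))
# tops of B, C
for a,b in (((270,408),(416,398)),((272,467),(459,433))): print("BC",tri(T(a,1.5,(0,0)),T(b,1.5,(0,0))))
E
```

```text
matFL [673.8 344.8   3.3] [0.6, 0.6]
matFR [704.8 -90.   -3.8] [0.2, 0.2]
matNR [ 440.8 -105.7   -4.3] [1.8, 1.8]
matNL [413.5 329.1   0.6] [0.0, 0.0]
stampTop [647.8 235.2  58.6] [1.1, 1.1]
stampFoot [644.1 237.5  -2.9] [1.1, 1.1]
glueTop [453.7  42.   95.1] [0.2, 0.2]
glueFoot [452.6  39.8   2.9] [0.5, 0.5]
eraser [657.9  26.8   7.4] [0.0, 0.0]
eW1 [651.6  55.5   6.9] [1.0, 1.0]
eW2 [636.2  44.5   3.3] [0.6, 0.6]
eB1 [678.6  10.   11.7] [0.5, 0.5]
eB2 [660.8  -2.2  11.8] [0.4, 0.4]
tape [442.5 223.   31.6] [1.0, 1.0]
tTL [434.4 240.5 141. ] [6.8, 6.8]
ink1 [581.  305.7  14.7] [1.4, 1.4]
ink2 [588.4 192.1  14.6] [0.3, 0.3]
ink3 [514.5 186.3  13.9] [1.1, 1.1]
ink4 [507.6 302.1  12. ] [0.6, 0.6]
n1 [601.1  37.    9.8] [0.3, 0.3]
n2 [607.5 -41.4   9.2] [0.6, 0.6]
n3 [533.9 -48.6   0.9] [0.2, 0.2]
n4 [525.8  30.8   7. ] [0.8, 0.8]
mat [558.225 119.55   -1.05 ] [np.float64(436.0), np.float64(264.0), np.float64(436.0), np.float64(261.0)]
[[ 675.  345.    3.]
 [ 701.  -88.    3.]
 [ 438. -104.    3.]
 [ 413.  329.    3.]] [556.57171484 120.49978249   3.        ]
yaw top 0.05889457679030152
[[ 673.  345.    3.]
 [ 701.  -85.    3.]
 [ 440. -100.    3.]
 [ 413.  330.    3.]] [556.78346872 122.21343054   3.        ]
yaw side 0.06387001490710148
BC (array([274.5, 331. , 144.5]), [0.3, 0.3])
BC (array([199. , 329. , 144.7]), [0.0, 0.0])
```

Checks: A measures 95 mm high and B and C about 145 mm, so A is the glue stick. The stamp, tape, pad and notes heights and the mat size agree with the text. Mat centre is at about (557,121), yaw 0.061. The ink pad is on the left and the notes on the right. Next I pull in and turn the gripper so it passes inside the pole.

Call:
arm_command(grip=[1, 1, 1, 1, 1, 1, 1, 1, 1, 1, 1, 1, 1, 1, 1, 1], dp=[[0, -3.9, -0.4], [0, -3.9, -0.4], [0, -3.9, -0.4], [0, -3.9, -0.4], [0, -3.9, -0.4], [0, -3.9, -0.4], [0, -3.9, -0.4], [0, 0, 0], [0, 0, 0], [0, 0, 0], [0, 0, 0], [0, 0, 0], [0, 0, 0], [0, 0, 0], [0, 0, 0], [0, 0, 0]], turn=[0, 0, 0, 0, 0, 0, 0, 0.12, 0.12, 0.12, 0.12, 0.12, 0.12, 0.12, 0.12, 0])

```text
time_s: 1.53
ee_pos: [126.2, -311.6, 244.2]
ee_rot: [[0.816, -0.579, -0.003], [-0.579, -0.816, 0.004], [-0.004, -0.001, -1.0]]
ft_force: [0.5, 0.7, -0.5]
grip_width: 1.003
```

```bash
python3 - <<'E'
from h import *
im=manip.get_image("top").astype(int)
# tape yaw: black top & yellow in top view, pixels mapped to z=33
y=((im[...,0]>150)&(im[...,1]>120)&(im[...,2]<110)); y[:170]=0;y[225:]=0;y[:,:210]=0;y[:,265:]=0
m=cv2.morphologyEx(y.astype(np.uint8),cv2.MORPH_CLOSE,np.ones((9,9)))
v,u=np.nonzero(m); P=np.array([atz("top",a,b,28)[:2] for a,b in zip(u,v)],np.float32)
print(len(P),cv2.minAreaRect(P))
s=manip.sense(); print(s["ee_pos"],s["joint_pos"])
E
```

```text
336 ((440.87884521484375, 222.047607421875), (60.15520477294922, 61.422420501708984), 87.98455047607422)
[ 126.17676589 -311.63993665  244.20129191] [-1.41986484e+00 -5.54717708e-01  2.16525725e+00 -2.08963918e-03
  1.53492156e+00  7.61832803e-01]
```

Call:
arm_command(grip=[1, 1, 1, 1, 1, 1, 1, 1, 1, 1, 1, 1, 1, 1, 1, 1, 1, 1, 1], dp=[[1.1, -3.25, 0], [1.1, -3.25, 0], [1.1, -3.25, 0], [1.1, -3.25, 0], [1.1, -3.25, 0], [1.1, -3.25, 0], [-1.3, -3.4, 0], [-1.3, -3.4, 0], [-1.3, -3.4, 0], [-1.3, -3.4, 0], [-1.3, -3.4, 0], [-1.3, -3.4, 0], [0, 0, 0], [0, 0, 0], [0, 0, 0], [0, 0, 0], [0, 0, 0], [0, 0, 0], [0, 0, 0]], turn=[0, 0, 0, 0, 0, 0, 0, 0, 0, 0, 0, 0, -0.103, -0.103, -0.103, -0.103, -0.103, -0.103, 0])

```text
time_s: 3.17
ee_pos: [343.7, 45.3, 243.9]
ee_rot: [[0.993, 0.121, -0.0], [0.121, -0.993, 0.003], [0.0, -0.003, -1.0]]
ft_force: [1.0, 0.2, 0.7]
grip_width: 1.001
```

Call:
arm_command(grip=[1, 1, 1, 1, 1, 1, 1, 1, 1, 1, 1], dp=[[0, 0, 0], [3.48, -1.92, 0], [3.48, -1.92, 0], [3.48, -1.92, 0], [3.48, -1.92, 0], [3.48, -1.92, 0], [3.48, -1.92, 0], [3.48, -1.92, 0], [3.48, -1.92, 0], [3.48, -1.92, 0], [0, 0, 0]], turn=[0.06, 0, 0, 0, 0, 0, 0, 0, 0, 0, 0])

```text
time_s: 4.08
ee_pos: [659.0, 243.3, 238.4]
ee_rot: [[0.999, 0.05, 0.001], [0.05, -0.999, -0.001], [0.001, 0.001, -1.0]]
ft_force: [-1.8, -1.3, -2.3]
grip_width: 0.995
```

Call:
arm_command(grip=[1, 1, 1, 1, 1, 1], dp=[[-1.3, 0.6, 0], [0, 0, 3.0], [0, 0, 3.0], [0, 0, 3.0], [0, 0, 3.0], [0, 0, 0]], turn=[0, 0, 0, 0, 0, 0])

```text
time_s: 4.58
ee_pos: [647.5, 237.1, 109.9]
ee_rot: [[0.999, 0.049, -0.002], [0.049, -0.999, -0.002], [-0.002, 0.002, -1.0]]
ft_force: [-1.7, -0.9, -2.1]
grip_width: 0.998
```

```bash
python3 - <<'E'
from h import *
snap("side","s1.png",(155,90,335,250),3.7)
s=manip.sense(); print(s["ee_pos"]); print([proj("side",p) for p in ((647,236,65),(647,236,3),s["ee_pos"])])
E
```

```text
[648.8761157  237.38562456 113.12564589]
[array([195.8261753 , 160.36683519]), array([199.21174849, 172.21822822]), array([192.05321074, 150.13849793])]
```

View pics/s1.png

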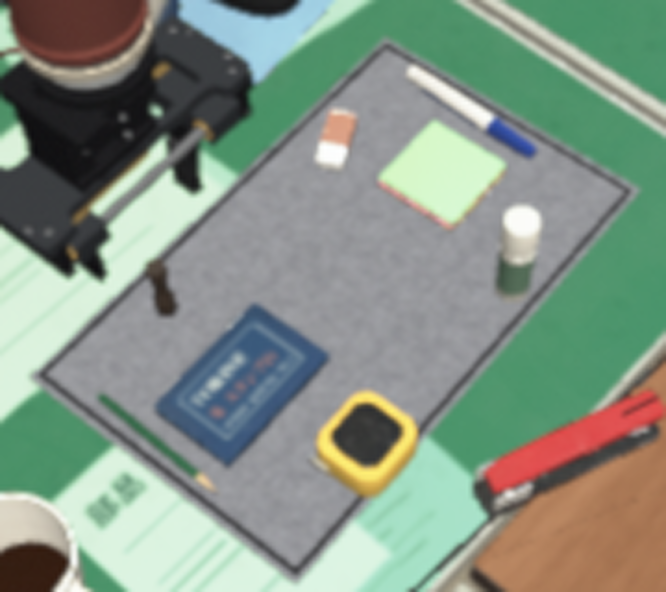

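The side crop shows the fingertips at (100,270) and (190,188), straddling the stamp (head (157,268), foot (167,305)). They agree with the computed position to about 2 px, so I go down.

Call:
arm_command(grip=[1, 1, 1, 1, 1, 0.15, 0.15, 0.15, 0.15, 0.15, 0.15, 0.15, 0.15], dp=[[-0.1, 0, 2.2], [0, 0, 2.2], [0, 0, 2.1], [0, 0, 1.8], [0, 0, 0], [0, 0, 0], [0, 0, 0], [0, 0, 0], [0, 0, 0], [0, 0, 0], [0, 0, 0], [0, 0, 0], [0, 0, 0]], turn=[0, 0, 0, 0, 0, 0, 0, 0, 0, 0, 0, 0, 0])

```text
time_s: 5.72
ee_pos: [663.6, 240.1, 56.6]
ee_rot: [[0.998, 0.047, 0.034], [0.047, -0.999, 0.007], [0.035, -0.005, -0.999]]
ft_force: [0.5, 0.9, -0.3]
grip_width: 0.479
```

```bash
python3 - <<'E'
from h import *
s=manip.sense(); 
for k in("ee_pos","joint_pos","joint_vel","joint_efforts","ft_force","torque","grip_width"): print(k,np.round(s[k],3))
snap("side","s2.png",(115,40,335,250),3)
E
```

```text
ee_pos [663.65  240.106  56.643]
joint_pos [ 2.360e-01  5.310e-01  1.451e+00 -1.000e-03  1.124e+00  1.761e+00]
joint_vel [-0.    -0.008 -0.005 -0.     0.002 -0.001]
joint_efforts [-1.0000e-03 -6.0286e+01 -3.5532e+01  1.3000e-02 -2.6400e-01  1.0000e-03]
ft_force [ 0.497  0.86  -0.298]
torque [0.003 0.091 0.042]
grip_width 0.479
```

View pics/s2.png

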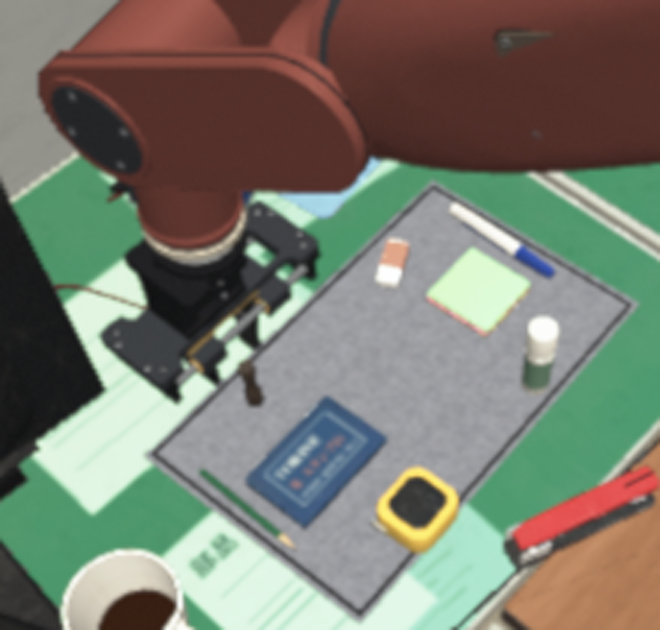

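Call:
arm_command(grip=[1], dp=[[-1.6, 0.3, 0]], turn=[0])

```text
time_s: 5.85
ee_pos: [650.0, 236.5, 56.7]
ee_rot: [[0.998, 0.046, 0.037], [0.046, -0.999, 0.008], [0.038, -0.006, -0.999]]
ft_force: [0.0, -0.4, 1.1]
grip_width: 0.46
```

Call:
arm_command(grip=[1], dp=[[0, 0, 0]], turn=[0])

```text
time_s: 5.93
ee_pos: [647.5, 236.2, 55.6]
ee_rot: [[0.998, 0.047, 0.034], [0.047, -0.999, 0.007], [0.034, -0.005, -0.999]]
ft_force: [0.1, 0.7, -1.5]
grip_width: 0.511
```

Call:
arm_command(grip=[1], dp=[[0, 0, 1]], turn=[0])

```text
time_s: 6.02
ee_pos: [649.8, 236.8, 48.0]
ee_rot: [[0.998, 0.047, 0.039], [0.047, -0.999, 0.008], [0.039, -0.006, -0.999]]
ft_force: [0.6, -0.3, 0.6]
grip_width: 0.575
```

Call:
arm_command(grip=[1], dp=[[0, 0, 0]], turn=[0])

```text
time_s: 6.1
ee_pos: [648.2, 236.4, 45.2]
ee_rot: [[0.998, 0.047, 0.035], [0.047, -0.999, 0.007], [0.035, -0.005, -0.999]]
ft_force: [-0.9, -0.8, -1.1]
grip_width: 0.649
```

Call:
arm_command(grip=[1, 1, 1, 1], dp=[[-0.2, 0, 0.8], [0, 0, 0.8], [0, 0, 0.5], [0, 0, 0]], turn=[0, 0, 0, 0])

```text
time_s: 6.43
ee_pos: [647.7, 236.5, 20.7]
ee_rot: [[0.998, 0.047, 0.034], [0.046, -0.999, 0.007], [0.035, -0.005, -0.999]]
ft_force: [-1.2, -0.3, 0.1]
grip_width: 0.942
```

Call:
arm_command(grip=[0.1, 0.1, 0.1, 0.1, 0.1], dp=[[0, 0, 0], [0, 0, 0], [0, 0, 0], [0, 0, 0], [0, 0, 0]], turn=[0, 0, 0, 0, 0])

```text
time_s: 6.85
ee_pos: [647.7, 236.5, 19.7]
ee_rot: [[0.998, 0.046, 0.033], [0.046, -0.999, 0.007], [0.034, -0.005, -0.999]]
ft_force: [0.1, -0.4, 0.2]
grip_width: 0.707
```

Call:
arm_command(grip=[0, 0, 0, 0, 0, 0, 0, 0, 0, 0, 0, 0], dp=[[0, 0, 0], [0, 0, 0], [0, 0, 0], [0, 0, 0], [0, 0, 0], [0, 0, 0], [0, 0, 0], [0, 0, 0], [0, 0, 0], [0, 0, 0], [0, 0, 0], [0, 0, 0]], turn=[0, 0, 0, 0, 0, 0, 0, 0, 0, 0, 0, 0])

```text
time_s: 7.85
ee_pos: [648.7, 236.8, 21.4]
ee_rot: [[0.998, 0.047, 0.036], [0.046, -0.999, 0.007], [0.036, -0.006, -0.999]]
ft_force: [-0.4, 0.1, 0.7]
grip_width: 0.195
```

Call:
arm_command(grip=[0, 0, 0, 0, 0, 0], dp=[[0, 0, -0.7], [0, 0, -1.2], [0, 0, -1.2], [0, 0, -1.2], [0, 0, -0.8], [0, 0, 0]], turn=[0, 0, 0, 0, 0, 0])

```text
time_s: 8.35
ee_pos: [647.0, 236.4, 78.6]
ee_rot: [[0.998, 0.047, 0.036], [0.046, -0.999, 0.007], [0.037, -0.006, -0.999]]
ft_force: [0.1, -0.4, 0.2]
grip_width: 0.2
```

```bash
python3 - <<'E'
from h import *
print(manip.sense()["joint_pos"].round(3) if hasattr(manip.sense()["joint_pos"],'round') else manip.sense()["joint_pos"])
# refine pad & notes centres at known top heights from both views
import itertools
ink=dict(t=[(98,232),(278,213),(294,327),(108,348)],s=[(157,408),(256,305),(329,355),(228,465)])
n=dict(t=[(520,184),(641,168),(662,282),(540,299)],s=[(378,180),(435,121),(506,168),(451,227)])
for d,z in((ink,18),(n,15)):
    for k,f,c in(("t",T,"top"),("s",S,"side")): 
        m=np.array([atz(c,*f(p),z) for p in d[k]]); print(k,m.mean(0).round(1),np.arctan2(-(m[0]-m[1])[0],(m[0]-m[1])[1]).round(3))
E
```

```text
[ 2.370e-01  4.670e-01  1.495e+00 -1.000e-03  1.142e+00  1.762e+00]
t [546.5 246.2  18. ] 0.055
s [546.  247.9  18. ] 0.075
t [564.2  -3.8  15. ] 0.082
s [ 5.633e+02 -4.000e-01  1.500e+01] 0.072
```

Call:
arm_command(grip=[0, 0, 0, 0, 0, 0, 0, 0], dp=[[-0.9, -0.1, 0], [-1.7, -0.3, 0], [-1.7, -0.3, 0], [-1.7, -0.3, 0], [-1.7, -0.3, 0], [-1.2, -0.1, 0], [-0.5, 0, 0], [0, 0, 0]], turn=[0, 0, 0, 0, 0, 0, 0, 0])

```text
time_s: 9.02
ee_pos: [545.1, 246.1, 75.3]
ee_rot: [[0.998, 0.046, 0.038], [0.046, -0.999, 0.008], [0.038, -0.006, -0.999]]
ft_force: [-0.2, -0.4, 0.2]
grip_width: 0.191
```

```bash
python3 - <<'E'
from h import *
snap("side","s3.png",(135,90,315,250),3.7)
p=manip.sense()["ee_pos"];print(p)
E
```

```text
[545.61730807 246.06799854  75.40386751]
```

View pics/s3.png

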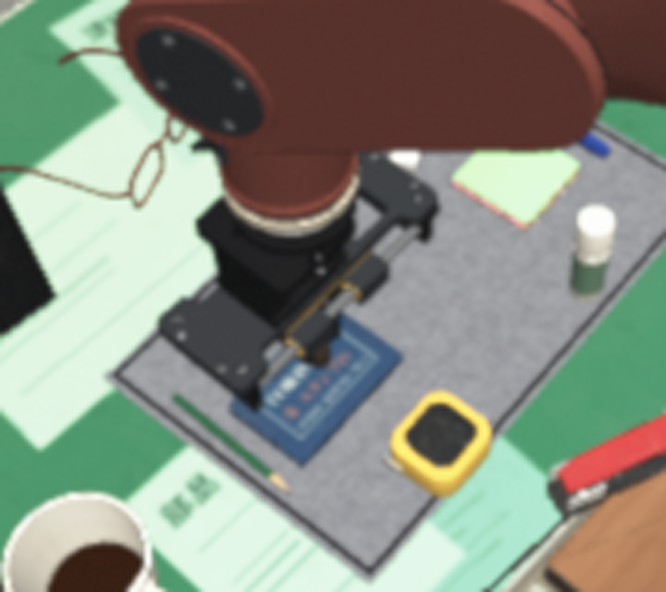

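The crop shows the stamp held upright over the ink pad (head at (318,353)).

Call:
arm_command(grip=[0, 0, 0, 0, 0, 0], dp=[[0.3, 0, 0.6], [0, 0, 1.0], [0, 0, 1.0], [0, 0, 0.5], [0, 0, 0.2], [0, 0, 0]], turn=[0, 0, 0, 0, 0, 0])

```text
time_s: 9.57
ee_pos: [553.0, 245.7, 38.2]
ee_rot: [[0.998, 0.044, 0.039], [0.044, -0.999, 0.008], [0.04, -0.006, -0.999]]
ft_force: [-0.5, -0.4, -0.4]
grip_width: 0.196
```

Call:
arm_command(grip=[0, 0, 0], dp=[[-0.4, 0, 0], [0, 0, 0], [0, 0, 0]], turn=[0, 0, 0])

```text
time_s: 9.82
ee_pos: [548.5, 245.2, 37.1]
ee_rot: [[0.998, 0.043, 0.038], [0.043, -0.999, 0.007], [0.038, -0.006, -0.999]]
ft_force: [0.4, -0.6, -0.1]
grip_width: 0.191
```

Call:
arm_command(grip=[0, 0], dp=[[0, 0, 0.15], [0, 0, 0]], turn=[0, 0])

```text
time_s: 9.98
ee_pos: [549.1, 245.5, 36.5]
ee_rot: [[0.998, 0.044, 0.039], [0.043, -0.999, 0.008], [0.039, -0.006, -0.999]]
ft_force: [0.2, -0.8, -0.3]
grip_width: 0.193
```

Call:
arm_command(grip=[0, 0], dp=[[0, 0, 0.15], [0, 0, 0]], turn=[0, 0])

```text
time_s: 10.15
ee_pos: [550.0, 245.8, 36.5]
ee_rot: [[0.998, 0.044, 0.041], [0.044, -0.999, 0.008], [0.041, -0.006, -0.999]]
ft_force: [-0.2, -0.4, -1.1]
grip_width: 0.196
```

Call:
arm_command(grip=[0, 0], dp=[[0, 0, 0.15], [0, 0, 0]], turn=[0, 0])

```text
time_s: 10.32
ee_pos: [550.9, 246.1, 36.4]
ee_rot: [[0.998, 0.044, 0.043], [0.044, -0.999, 0.009], [0.043, -0.007, -0.999]]
ft_force: [0.2, -0.5, 0.3]
grip_width: 0.188
```

Call:
arm_command(grip=[0, 0], dp=[[0, 0, 0.15], [0, 0, 0]], turn=[0, 0])

```text
time_s: 10.48
ee_pos: [551.7, 246.4, 36.4]
ee_rot: [[0.998, 0.044, 0.044], [0.044, -0.999, 0.009], [0.045, -0.007, -0.999]]
ft_force: [-0.5, 0.5, 0.2]
grip_width: 0.196
```

Call:
arm_command(grip=[0], dp=[[-0.35, 0, 0.3]], turn=[0])

```text
time_s: 10.57
ee_pos: [551.7, 246.6, 36.0]
ee_rot: [[0.998, 0.044, 0.051], [0.044, -0.999, 0.01], [0.051, -0.008, -0.999]]
ft_force: [2.0, -3.9, 25.1]
grip_width: 0.196
```

Call:
arm_command(grip=[0], dp=[[0, 0, 0]], turn=[0])

```text
time_s: 10.65
ee_pos: [552.7, 246.7, 37.0]
ee_rot: [[0.998, 0.045, 0.054], [0.044, -0.999, 0.01], [0.054, -0.008, -0.999]]
ft_force: [0.5, -0.7, -1.1]
grip_width: 0.195
```

```bash
python3 - <<'E'
from h import *
s=manip.sense()
for k in("ee_pos","joint_pos","joint_vel","joint_efforts","ft_force","torque"): print(k,np.round(s[k],4))
E
```

```text
ee_pos [552.7408 246.6978  36.9547]
joint_pos [ 0.2927  0.3338  1.7643 -0.0066  0.9891  1.8227]
joint_vel [-0.0039 -0.0075 -0.0227 -0.0052 -0.0083 -0.0001]
joint_efforts [-1.08500e-01 -5.00375e+01 -3.39694e+01 -9.50000e-02 -4.77600e-01
  1.38000e-02]
ft_force [ 0.4604 -0.6962 -1.1498]
torque [0.0445 0.0483 0.0366]
```

Call:
arm_command(grip=[0, 0, 0, 0, 0], dp=[[0, 0, -0.5], [0, 0, 0], [-0.35, 0, 0], [0, 0, 0], [0, 0, 0]], turn=[0, 0, 0, 0, 0])

```text
time_s: 11.07
ee_pos: [547.7, 246.3, 40.7]
ee_rot: [[0.998, 0.044, 0.052], [0.044, -0.999, 0.01], [0.053, -0.008, -0.999]]
ft_force: [-0.3, 0.2, -0.6]
grip_width: 0.193
```

Call:
arm_command(grip=[0, 0, 0], dp=[[0.15, 0, 0.2], [0, 0, 0.15], [0, 0, 0]], turn=[0, 0, 0])

```text
time_s: 11.32
ee_pos: [548.8, 246.4, 36.2]
ee_rot: [[0.998, 0.045, 0.051], [0.044, -0.999, 0.01], [0.051, -0.008, -0.999]]
ft_force: [0.1, -0.3, 2.1]
grip_width: 0.191
```

Call:
arm_command(grip=[0.7, 0.7, 0.7, 0.7, 0.7, 0.7, 0.7, 0.7, 0.7], dp=[[0, 0, 0], [0, 0, 0], [0, 0, 0], [0, 0, 0], [0, 0, 0], [0, 0, 0], [0, 0, 0], [0, 0, 0], [0, 0, 0]], turn=[0, 0, 0, 0, 0, 0, 0, 0, 0])

```text
time_s: 12.07
ee_pos: [548.7, 246.3, 35.7]
ee_rot: [[0.998, 0.044, 0.05], [0.044, -0.999, 0.01], [0.051, -0.008, -0.999]]
ft_force: [0.0, -0.1, -0.3]
grip_width: 0.691
```

Call:
arm_command(grip=[0.7, 0.7, 0.7, 0.7, 0.7, 0.7, 0.7], dp=[[0, 0, -1], [0, 0, -2], [0, 0, -2.5], [0, 0, -2.5], [0, 0, -2.5], [0, 0, -1.5], [0, 0, 0]], turn=[0, 0, 0, 0, 0, 0, 0])

```text
time_s: 12.65
ee_pos: [540.6, 244.5, 162.5]
ee_rot: [[0.998, 0.044, 0.046], [0.044, -0.999, 0.009], [0.047, -0.007, -0.999]]
ft_force: [0.5, -0.5, 0.9]
grip_width: 0.702
```

```bash
python3 - <<'E'
from h import *
g=lambda p:T(p,1.5,(0,0))
print("bottle base near/left/right top",[atz("top",*g(p),0).round() for p in((435,90),(406,70),(464,45))])
print("side base",[atz("side",*g(p),0).round() for p in((285,167),(268,155),(302,152))])
print("tri body shoulder", tri(g((435,30)),g((275,100))))
print("eraser z16 top",[atz("top",*T(p),16).round(1) for p in((485,116),(503,139),(573,93),(552,70))])
print("eraser z16 side",[atz("side",*S(p),16).round(1) for p in((317,162),(340,167),(357,113),(331,110))])
E
```

```text
bottle base near/left/right top [array([826.,  57.,   0.]), array([870., 107.,   0.]), array([916.,  -4.,   0.])]
side base [array([840.,  95.,   0.]), array([893.,  97.,   0.]), array([844.,  41.,   0.])]
tri body shoulder (array([838. ,  73.2, 160.1]), [10.8, 10.8])
eraser z16 top [array([646.5,  56.5,  16. ]), array([630.1,  46.3,  16. ]), array([659.2,  -1.3,  16. ]), array([675.9,  10.8,  16. ])]
eraser z16 side [array([647.5,  60.4,  16. ]), array([629.9,  51.5,  16. ]), array([6.579e+02, 3.000e-01, 1.600e+01]), array([676.5,  12.6,  16. ])]
```

Call:
arm_command(grip=[0.7, 0.7, 0.7, 0.7, 0.7, 0.7, 0.7, 0.7, 0.7, 0.7, 0.7, 0.7, 0.7, 0.7, 0.7, 0.7, 0.7, 0.7], dp=[[0, 0, 0], [0, 0, 0], [0, 0, 0], [0, 0, 0], [0, 0, 0], [0, 0, 0], [0, 0, 0], [0, 0, 0], [0, 0, 0], [0, 0, 0], [0, 0, 0], [0, 0, 0], [0, 0, 0], [0, 0, 0], [0, 0, 0], [0, 0, 0], [0, 0, 0], [0, 0, 0]], turn=[-0.115, -0.115, -0.115, -0.115, -0.115, -0.115, -0.115, -0.115, -0.115, -0.115, -0.115, -0.115, -0.115, -0.115, -0.115, -0.115, -0.115, 0])

```text
time_s: 14.15
ee_pos: [535.1, 242.8, 153.5]
ee_rot: [[-0.502, 0.864, 0.037], [0.865, 0.503, 0.006], [-0.014, 0.035, -0.999]]
ft_force: [-0.8, -0.5, 0.6]
grip_width: 0.7
```

Call:
arm_command(grip=[0.7, 0.7, 0.7, 0.7, 0.7, 0.7, 0.7, 0.7, 0.7, 0.7], dp=[[-1.8, 0, 0], [-3.6, 0, 0], [-3.6, 0, 0], [-3.6, 0, 0], [-3.6, 0, 0], [-3.6, 0, 0], [-2.8, 0, 0], [-1.2, 0, 0], [0, 0, 0], [0, 0, 0]], turn=[0, 0, 0, 0, 0, 0, 0, 0, 0, 0])

```text
time_s: 14.98
ee_pos: [653.2, 28.5, 150.0]
ee_rot: [[-0.475, 0.88, 0.03], [0.88, 0.475, 0.007], [-0.008, 0.03, -1.0]]
ft_force: [0.7, 0.5, 0.5]
grip_width: 0.7
```

Call:
arm_command(grip=[0.7, 0.7, 0.7, 0.7, 0.7, 0.7, 0.7, 0.7, 0.7], dp=[[0, 0, 0.9], [0, 0, 1.8], [0, 0, 2.0], [0, 0, 2.0], [0, 0, 2.0], [0, 0, 1.5], [0, 0, 0.7], [0, 0, 0], [0, 0, 0]], turn=[-0.04, 0, 0, 0, 0, 0, 0, 0, 0])

```text
time_s: 15.73
ee_pos: [650.4, 46.1, 37.6]
ee_rot: [[-0.513, 0.858, 0.028], [0.858, 0.513, 0.012], [-0.004, 0.03, -1.0]]
ft_force: [-0.2, -0.8, 0.7]
grip_width: 0.697
```

```bash
python3 - <<'E'
from h import *
s=manip.sense();print(s["ee_pos"],s["joint_pos"],proj("top",s["ee_pos"]))
snap("top","t4.png",(255,60,375,160),5)
E
```

```text
[650.44927072  46.12272725  37.59248812] [-0.05727599  0.44654482  1.61043272  0.01568338  1.05769151 -0.60382761] [300.75608599 113.27118724]
```

View pics/t4.png

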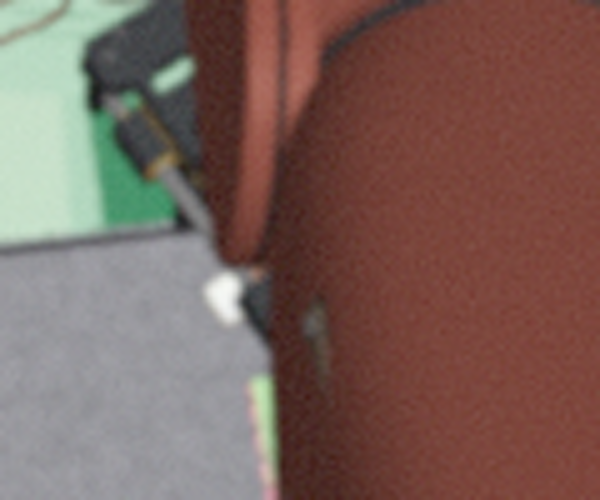

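The crop shows the eraser's white end at (225,298), still in place. The arm hides the rest. The tool drifted 17 mm in y on the way down, so I correct that before grasping.

Call:
arm_command(grip=[0.7, 0.7, 0.7, 0.7], dp=[[-0.9, -0.3, 0], [-0.8, -0.2, 0], [0, 0, 0], [0, 0, 0]], turn=[0, 0, 0, 0])

```text
time_s: 16.12
ee_pos: [658.1, 27.6, 42.3]
ee_rot: [[-0.514, 0.857, 0.035], [0.858, 0.514, 0.012], [-0.008, 0.036, -0.999]]
ft_force: [0.3, -0.1, 0.2]
grip_width: 0.7
```

Call:
arm_command(grip=[0.7, 0.7, 0.7, 0.7], dp=[[0, 0, 0.7], [0, 0, 0.8], [0, 0, 0], [0, 0, 0]], turn=[0, 0, 0, 0])

```text
time_s: 16.45
ee_pos: [660.2, 26.4, 27.6]
ee_rot: [[-0.512, 0.858, 0.038], [0.859, 0.512, 0.011], [-0.01, 0.038, -0.999]]
ft_force: [-1.0, -0.1, 0.5]
grip_width: 0.701
```

Call:
arm_command(grip=[0.7, 0.7, 0.7, 0.7, 0.7], dp=[[0.4, -0.3, 0.6], [0, 0, 0.7], [0, 0, 0.5], [0, 0, 0], [0, 0, 0]], turn=[0, 0, 0, 0, 0])

```text
time_s: 16.87
ee_pos: [654.4, 29.4, 5.9]
ee_rot: [[-0.512, 0.858, 0.035], [0.859, 0.512, 0.012], [-0.008, 0.036, -0.999]]
ft_force: [-0.0, -0.1, 0.8]
grip_width: 0.7
```

Call:
arm_command(grip=[0, 0, 0, 0, 0, 0, 0, 0, 0], dp=[[0, 0, -0.05], [0, 0, 0], [0, 0, 0], [0, 0, 0], [0, 0, 0], [0, 0, 0], [0, 0, 0], [0, 0, 0], [0, 0, 0]], turn=[0, 0, 0, 0, 0, 0, 0, 0, 0])

```text
time_s: 17.62
ee_pos: [655.3, 29.4, 7.5]
ee_rot: [[-0.512, 0.858, 0.037], [0.859, 0.512, 0.012], [-0.009, 0.037, -0.999]]
ft_force: [-0.2, 0.6, 0.5]
grip_width: 0.256
```

Call:
arm_command(grip=[0, 0, 0, 0, 0, 0, 0, 0, 0], dp=[[0, 0, 0], [0, 0, 0], [0, 0, -0.6], [0, 0, -1.2], [0, 0, -1.2], [0, 0, -1.2], [0, 0, -0.8], [0, 0, 0], [0, 0, 0]], turn=[0, 0, 0, 0, 0, 0, 0, 0, 0])

```text
time_s: 18.37
ee_pos: [654.4, 28.6, 65.3]
ee_rot: [[-0.512, 0.858, 0.04], [0.859, 0.512, 0.011], [-0.011, 0.04, -0.999]]
ft_force: [-1.2, -0.4, -1.1]
grip_width: 0.256
```

Call:
arm_command(grip=[0, 0, 0, 0, 0, 0, 0, 0, 0, 0, 0, 0, 0], dp=[[0, 0, 0], [0, 0, 0], [0, 0, 0], [0, 0, 0], [0, 0, 0], [-0.3, -0.9, 0], [-0.5, -1.7, 0], [-0.5, -1.7, 0], [-0.5, -1.7, 0], [-0.5, -1.7, 0], [-0.3, -1.1, 0], [0, 0, 0], [0, 0, 0]], turn=[0.118, 0.118, 0.118, 0.118, 0, 0, 0, 0, 0, 0, 0, 0, 0])

```text
time_s: 19.45
ee_pos: [563.8, -2.7, 59.6]
ee_rot: [[-0.076, 0.996, 0.039], [0.997, 0.076, 0.012], [0.009, 0.04, -0.999]]
ft_force: [-0.3, -0.2, -0.2]
grip_width: 0.259
```

```bash
python3 - <<'E'
from h import *
s=manip.sense();print(s["ee_pos"],s["joint_pos"])
snap("side","s5.png",(195,60,335,180),5)
E
```

```text
[563.78040713  -2.72444721  59.64439496] [-0.15547697  0.22176885  1.85350348  0.02047099  1.02926641 -0.24158364]
```

View pics/s5.png

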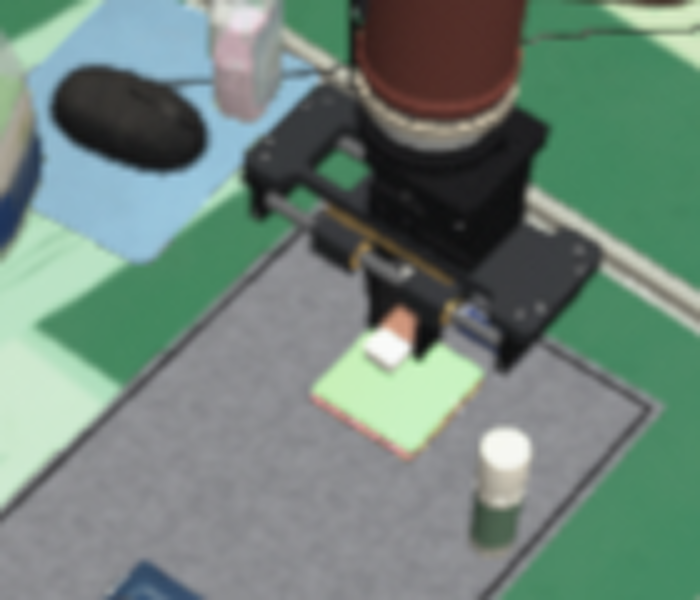

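The eraser is held level over the notes (white end at (388,348)), but the gripper's body would come within about 5 mm of the glue stick. I turn a quarter round before lowering.

Call:
arm_command(grip=[0, 0, 0, 0, 0, 0, 0, 0, 0, 0, 0, 0, 0, 0, 0], dp=[[0, 0, 0], [0, 0, 0], [0, 0, 0], [0, 0, 0], [0, 0, 0], [0, 0, 0], [0, 0, 0], [0, 0, 0], [0, 0, 0], [0, 0, 0], [0, 0, 0], [0, 0, 0], [0, 0, 0], [0, 0, 0], [0, 0, 0]], turn=[-0.12, -0.12, -0.12, -0.12, -0.12, -0.12, -0.12, -0.12, -0.12, -0.12, -0.12, -0.12, -0.12, 0, 0])

```text
time_s: 20.75
ee_pos: [579.8, 1.3, 62.2]
ee_rot: [[-0.99, -0.132, 0.051], [-0.132, 0.991, 0.012], [-0.052, 0.005, -0.999]]
ft_force: [-0.5, -0.3, -0.9]
grip_width: 0.256
```

```bash
python3 - <<'E'
from h import *
s=manip.sense();print(s["ee_pos"],s["ee_rot"].round(3))
print(proj("top",(s["ee_pos"])))
for n,c in(("top",(255,90,375,190)),("side",(225,90,345,190))): snap(n,n+"6.png",c,4)
a=cv2.imread("pics/top6.png");b=cv2.imread("pics/side6.png");cv2.imwrite("pics/c6.png",np.vstack([a,b])[:, :])
E
```

```text
[579.78350091   1.26724924  62.2469009 ] [[-0.99  -0.132  0.051]
 [-0.132  0.991  0.012]
 [-0.052  0.005 -0.999]]
[322.98766263 134.91770492]
```

View pics/c6.png

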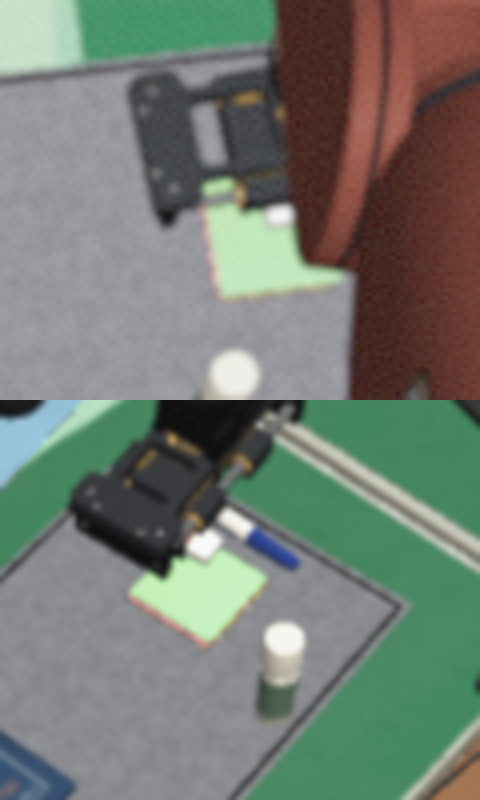

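```bash
python3 - <<'E'
from h import *
a=T((281,216),4,(255,90)); b=T((205,145),4,(225,90))
print(tri(a,b)); 
for z in(70,64,58): print(z,atz("top",*a,z).round(1),atz("side",*b,z).round(1))
E
```

```text
(array([556.1,   1.2,  71.1]), [1.9, 1.9])
70 [554.6   0.6  70. ] [558.6   0.7  70. ]
64 [556.8  -0.7  64. ] [561.6  -3.2  64. ]
58 [559.  -2.  58.] [564.6  -7.   58. ]
```

Call:
arm_command(grip=[0, 0, 0, 0, 0, 0, 0], dp=[[0, 0, 0], [0.9, -0.2, 0.3], [0.8, -0.1, 0.8], [0, 0, 1.0], [0, 0, 0.7], [0, 0, 0], [0, 0, 0]], turn=[0.067, 0, 0, 0, 0, 0, 0])

```text
time_s: 21.43
ee_pos: [561.6, -2.7, 29.2]
ee_rot: [[-0.997, -0.061, 0.049], [-0.06, 0.998, 0.012], [-0.05, 0.009, -0.999]]
ft_force: [-0.5, 0.3, 0.2]
grip_width: 0.257
```

Call:
arm_command(grip=[0, 0, 0, 0, 0], dp=[[-0.3, 0, 0.4], [0, 0, 0.4], [0, 0, 0.1], [0, 0, 0], [0, 0, 0]], turn=[0, 0, 0, 0, 0])

```text
time_s: 21.85
ee_pos: [565.9, -2.4, 20.1]
ee_rot: [[-0.997, -0.061, 0.048], [-0.061, 0.998, 0.012], [-0.049, 0.009, -0.999]]
ft_force: [-1.9, -0.1, 2.1]
grip_width: 0.258
```

Call:
arm_command(grip=[0.6, 0.6, 0.6, 0.6, 0.6, 0.6, 0.6, 0.6, 0.6, 0.6, 0.6, 0.6, 0.6, 0.6], dp=[[0, 0, 0], [0, 0, 0], [0, 0, 0], [0, 0, 0], [0, 0, 0], [0, 0, 0], [0, 0, -1], [0, 0, -2], [0, 0, -3], [0, 0, -3.5], [0, 0, -3.5], [0, 0, -2.5], [0, 0, 0], [0, 0, 0]], turn=[0, 0, 0, 0, 0, 0, 0, 0, 0, 0, 0, 0, 0, 0])

```text
time_s: 23.02
ee_pos: [556.7, -4.1, 185.4]
ee_rot: [[-0.997, -0.061, 0.049], [-0.061, 0.998, 0.012], [-0.05, 0.009, -0.999]]
ft_force: [-0.7, -0.1, -0.3]
grip_width: 0.602
```

Call:
arm_command(grip=[0.8, 0.8, 0.8, 0.8, 0.8, 0.8, 0.8, 0.8, 0.8, 0.8, 0.8], dp=[[1.0, 0.5, 0], [1.9, 0.9, 0], [1.9, 0.9, 0], [1.9, 0.9, 0], [1.9, 0.9, 0], [1.3, 0.7, 0], [0.4, 0.1, 0.6], [0, 0, 1.5], [0, 0, 1.5], [0, 0, 0], [0, 0, 0]], turn=[0, 0, 0, 0, 0, 0, 0, 0, 0, 0, 0])

```text
time_s: 23.93
ee_pos: [445.0, 40.3, 136.8]
ee_rot: [[-0.997, -0.061, 0.043], [-0.06, 0.998, 0.012], [-0.043, 0.01, -0.999]]
ft_force: [-0.6, 0.6, 0.4]
grip_width: 0.8
```

```bash
python3 - <<'E'
from h import *
s=manip.sense();print(s["ee_pos"])
for n,c in(("top",(215,90,375,210)),("side",(175,80,335,200))): snap(n,n+"7.png",c,3.5)
a=cv2.imread("pics/top7.png");b=cv2.imread("pics/side7.png");cv2.imwrite("pics/c7.png",np.vstack([a,b])[:, :])
c=cv2.resize(cv2.imread("pics/c7.png"),None,fx=.7,fy=.7);cv2.imwrite("pics/c7.png",c)
E
```

```text
[444.97849514  40.26882134 136.75013212]
```

View pics/c7.png

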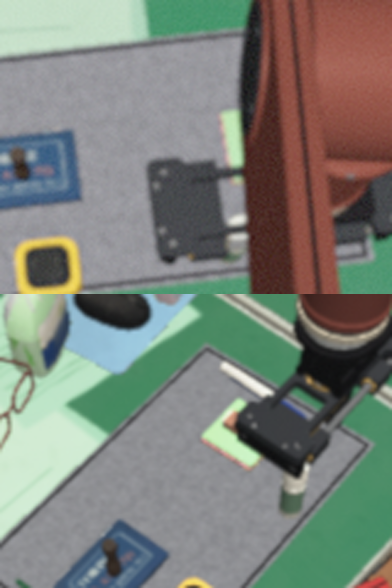

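The view shows the stamp standing on the pad and the eraser on the notes, with the glue stick under the gripper. I lower in two bursts and check for drift between them.

Call:
arm_command(grip=[0.8, 0.8, 0.8, 0.8, 0.8], dp=[[-0.5, 0, 0.8], [0, 0, 1.0], [0, 0, 0.6], [0, 0, 0], [0, 0, 0]], turn=[0, 0, 0, 0, 0])

```text
time_s: 24.45
ee_pos: [453.8, 40.1, 114.6]
ee_rot: [[-0.997, -0.06, 0.047], [-0.06, 0.998, 0.012], [-0.047, 0.009, -0.999]]
ft_force: [0.1, 0.1, -0.3]
grip_width: 0.801
```

Call:
arm_command(grip=[0.8, 0.8, 0.8, 0.8, 0.8, 0.8, 0.8], dp=[[0.2, 0.05, 0.8], [0.1, 0, 1.2], [0, 0, 1.5], [0, 0, 1.5], [0, 0, 1.2], [0, 0, 0.6], [0, 0, 0]], turn=[0, 0, 0, 0, 0, 0, 0])

```text
time_s: 25.03
ee_pos: [454.9, 41.2, 44.5]
ee_rot: [[-0.997, -0.06, 0.052], [-0.06, 0.998, 0.011], [-0.052, 0.008, -0.999]]
ft_force: [0.2, -0.1, -0.1]
grip_width: 0.801
```

Good. Close and lift 3 cm.

Call:
arm_command(grip=[0, 0, 0, 0, 0, 0, 0, 0, 0, 0], dp=[[0, 0, 0], [0, 0, 0], [0, 0, 0], [0, 0, 0], [0, 0, 0], [0, 0, 0], [0, 0, 0], [0, 0, 0], [0, 0, 0], [0, 0, 0]], turn=[0, 0, 0, 0, 0, 0, 0, 0, 0, 0])

```text
time_s: 25.87
ee_pos: [457.3, 41.0, 47.9]
ee_rot: [[-0.997, -0.06, 0.057], [-0.06, 0.998, 0.011], [-0.058, 0.007, -0.998]]
ft_force: [-0.2, -0.4, 0.0]
grip_width: 0.309
```

Call:
arm_command(grip=[0, 0, 0, 0, 0, 0], dp=[[0, 0, -0.4], [0, 0, -0.9], [0, 0, -0.9], [0, 0, -0.6], [0, 0, 0], [0, 0, 0]], turn=[0, 0, 0, 0, 0, 0])

```text
time_s: 26.37
ee_pos: [455.7, 40.7, 79.5]
ee_rot: [[-0.997, -0.06, 0.058], [-0.06, 0.998, 0.011], [-0.058, 0.007, -0.998]]
ft_force: [0.2, 0.5, -0.0]
grip_width: 0.31
```

Call:
arm_command(grip=[0, 0, 0, 0, 0, 0, 0, 0, 0], dp=[[-1.0, 0.7, 0], [-2.0, 1.4, 0], [-2.0, 1.4, 0], [-2.0, 1.4, 0], [-2.0, 1.4, 0], [-1.2, 0.9, 0], [-0.4, 0.3, 0], [0, 0, 0], [0, 0, 0]], turn=[0, 0, 0, 0, 0, 0, 0, 0, 0])

```text
time_s: 27.12
ee_pos: [560.0, 124.9, 85.5]
ee_rot: [[-0.997, -0.059, 0.057], [-0.059, 0.998, 0.01], [-0.058, 0.006, -0.998]]
ft_force: [-1.1, 1.0, -0.4]
grip_width: 0.311
```

Call:
arm_command(grip=[0, 0, 0, 0, 0, 0], dp=[[0.2, -0.3, 0.6], [0, 0, 1.2], [0, 0, 1.1], [0, 0, 0.5], [0, 0, 0], [0, 0, 0]], turn=[0, 0, 0, 0, 0, 0])

```text
time_s: 27.62
ee_pos: [557.5, 119.4, 47.6]
ee_rot: [[-0.997, -0.056, 0.056], [-0.056, 0.998, 0.01], [-0.057, 0.007, -0.998]]
ft_force: [-1.4, 0.8, 9.5]
grip_width: 0.303
```

Call:
arm_command(grip=[0, 0, 0, 0, 0], dp=[[0, 0, -0.5], [0, 0, 0], [-0.2, 0.2, 0], [0, 0, 0], [0, 0, 0]], turn=[0, 0, 0, 0, 0])

```text
time_s: 28.03
ee_pos: [558.7, 121.1, 52.8]
ee_rot: [[-0.997, -0.055, 0.055], [-0.055, 0.998, 0.009], [-0.056, 0.006, -0.998]]
ft_force: [0.1, 0.5, -0.7]
grip_width: 0.309
```

Call:
arm_command(grip=[0, 0, 0, 0], dp=[[0, 0, 0.3], [0, 0, 0.15], [0, 0, 0], [0, 0, 0]], turn=[0, 0, 0, 0])

```text
time_s: 28.37
ee_pos: [558.9, 121.2, 47.7]
ee_rot: [[-0.997, -0.056, 0.055], [-0.055, 0.998, 0.009], [-0.055, 0.006, -0.998]]
ft_force: [-0.9, 0.3, 2.9]
grip_width: 0.309
```

Call:
arm_command(grip=[0.8, 0.8, 0.8, 0.8, 0.8, 0.8, 0.8, 0.8, 0.8, 0.8, 0.8, 0.8, 0.8, 0.8, 0.8], dp=[[0, 0, 0], [0, 0, 0], [0, 0, 0], [0, 0, 0], [0, 0, 0], [0, 0, 0], [0, 0, 0], [0, 0, -1], [0, 0, -2], [0, 0, -3], [0, 0, -3], [0, 0, -3], [0, 0, -1.5], [0, 0, 0], [0, 0, 0]], turn=[0, 0, 0, 0, 0, 0, 0, 0, 0, 0, 0, 0, 0, 0, 0])

```text
time_s: 29.62
ee_pos: [549.5, 119.7, 191.3]
ee_rot: [[-0.997, -0.056, 0.053], [-0.055, 0.998, 0.009], [-0.053, 0.006, -0.999]]
ft_force: [0.9, -0.7, -0.7]
grip_width: 0.799
```

Call:
arm_command(grip=[1, 1, 1, 1, 1, 1, 1, 1, 1, 1, 1, 1], dp=[[0, 0, 0], [1.2, 1.0, 0], [2.4, 2.1, 0], [2.4, 2.1, 0], [2.4, 2.1, 0], [2.0, 1.8, 0], [0.9, 0.9, 0.5], [0, 0, 2], [0, 0, 2.5], [0, 0, 2.5], [0, 0, 1], [0, 0, 0]], turn=[0.055, 0, 0, 0, 0, 0, 0, 0, 0, 0, 0, 0])

```text
time_s: 30.62
ee_pos: [419.6, 225.7, 83.8]
ee_rot: [[-0.999, -0.01, 0.032], [-0.01, 1.0, 0.006], [-0.032, 0.005, -0.999]]
ft_force: [-1.0, 0.1, 0.5]
grip_width: 0.999
```

```bash
python3 - <<'E'
from h import *
s=manip.sense();print(s["ee_pos"],s["ee_rot"].round(3))
for n,c in(("top",(195,90,355,220)),("side",(175,90,335,240))): snap(n,n+"8.png",c,3)
a=cv2.imread("pics/top8.png");b=cv2.imread("pics/side8.png");h=max(a.shape[0],b.shape[0])
o=np.zeros((h,a.shape[1]+b.shape[1],3),np.uint8);o[:a.shape[0],:a.shape[1]]=a;o[:b.shape[0],a.shape[1]:]=b;cv2.imwrite("pics/c8.png",cv2.resize(o,(768,360)) if o.shape[1]>800 else o)
print(o.shape)
E
```

```text
[419.5860766  225.70272047  83.80704866] [[-0.999 -0.01   0.032]
 [-0.01   1.     0.006]
 [-0.032  0.005 -0.999]]
(450, 960, 3)
```

View pics/c8.png

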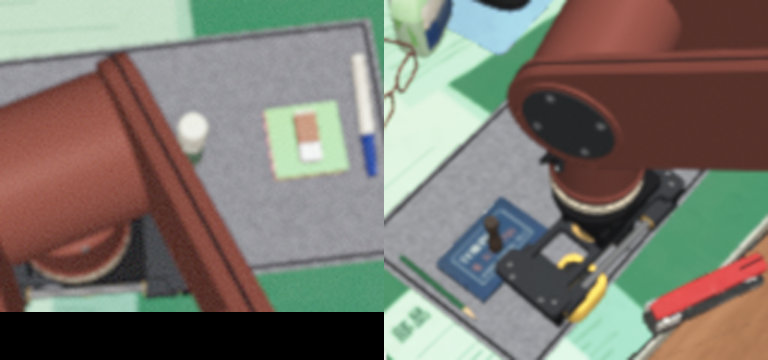

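The stamp stands in the pad's middle, the eraser lies central on the notes, and the glue stick stands upright. The gripper is 20 mm short of the tape, so I shift and go down.

Call:
arm_command(grip=[1, 1, 1, 1, 1, 1], dp=[[-1.0, -0.2, 0], [-0.9, -0.1, 0], [0, 0, 0.8], [0, 0, 1.2], [0, 0, 0.5], [0, 0, 0]], turn=[0.01, 0, 0, 0, 0, 0])

```text
time_s: 31.22
ee_pos: [450.6, 224.0, 67.4]
ee_rot: [[-0.999, 0.004, 0.048], [0.004, 1.0, 0.01], [-0.048, 0.011, -0.999]]
ft_force: [-0.5, 0.4, -0.2]
grip_width: 0.997
```

Call:
arm_command(grip=[1, 1, 1, 1, 1, 1, 1, 1], dp=[[0.6, -0.1, 0], [0.6, 0, 0], [0, 0, 0], [0, 0, 0.6], [0, 0, 0.9], [0, 0, 0.5], [0, 0, 0], [0, 0, 0]], turn=[0, 0, 0, 0, 0, 0, 0, 0])

```text
time_s: 31.88
ee_pos: [439.0, 223.3, 46.1]
ee_rot: [[-0.999, 0.004, 0.05], [0.004, 1.0, 0.011], [-0.05, 0.011, -0.999]]
ft_force: [0.7, -0.8, 0.5]
grip_width: 0.997
```

Call:
arm_command(grip=[1, 1, 1, 1, 1, 1], dp=[[0, 0, 0.6], [0, 0, 0.9], [0, 0, 0.9], [0, 0, 0.8], [0, 0, 0.2], [0, 0, 0]], turn=[0, 0, 0, 0, 0, 0])

```text
time_s: 32.38
ee_pos: [440.6, 223.6, 7.8]
ee_rot: [[-0.999, 0.004, 0.049], [0.004, 1.0, 0.011], [-0.049, 0.011, -0.999]]
ft_force: [-0.6, -0.1, 0.3]
grip_width: 1.001
```

Call:
arm_command(grip=[0.3, 0.3, 0.3, 0.3, 0.3, 0.3, 0.3, 0.3], dp=[[0, 0, 0], [0, 0, 0], [0, 0, 0], [0, 0, 0], [0, 0, 0], [0, 0, 0], [0, 0, 0], [0, 0, 0]], turn=[0, 0, 0, 0, 0, 0, 0, 0])

```text
time_s: 33.05
ee_pos: [440.4, 223.6, 7.9]
ee_rot: [[-0.999, 0.004, 0.048], [0.004, 1.0, 0.011], [-0.048, 0.011, -0.999]]
ft_force: [0.3, -0.1, -2.3]
grip_width: 0.719
```

Call:
arm_command(grip=[0.3, 0.3, 0.3, 0.3, 0.3, 0.3, 0.3, 0.3, 0.3, 0.3, 0.3, 0.3], dp=[[0, 0, 0], [0, 0, 0], [0, 0, 0], [0, 0, -0.5], [0, 0, -1.5], [0, 0, -2.5], [0, 0, -2.8], [0, 0, -2.8], [0, 0, -2.8], [0, 0, -1.5], [0, 0, 0], [0, 0, 0]], turn=[0, 0, 0, 0, 0, 0, 0, 0, 0, 0, 0, 0])

```text
time_s: 34.05
ee_pos: [430.5, 221.1, 158.2]
ee_rot: [[-0.999, 0.004, 0.044], [0.004, 1.0, 0.009], [-0.043, 0.009, -0.999]]
ft_force: [0.6, 0.4, -2.3]
grip_width: 0.722
```

Call:
arm_command(grip=[0.3, 0.3, 0.3, 0.3, 0.3, 0.3, 0.3, 0.3, 0.3, 0.3, 0.3, 0.3], dp=[[0, 0, 0], [-1.2, -0.7, 0], [-2.4, -1.4, 0], [-2.7, -1.55, 0], [-2.7, -1.55, 0], [-2.7, -1.55, 0], [-2.7, -1.55, 0], [-2.2, -1.3, 0], [-1.2, -0.7, 0], [-0.4, -0.2, 0], [0, 0, 0], [0, 0, 0]], turn=[-0.066, 0, 0, 0, 0, 0, 0, 0, 0, 0, 0, 0])

```text
time_s: 35.05
ee_pos: [622.0, 116.6, 142.3]
ee_rot: [[-0.998, -0.053, 0.019], [-0.053, 0.999, 0.005], [-0.019, 0.004, -1.0]]
ft_force: [0.5, 0.1, -2.1]
grip_width: 0.719
```

```bash
python3 - <<'E'
from h import *
s=manip.sense();print(s["ee_pos"],s["ee_rot"].round(3),proj("side",s["ee_pos"]))
snap("side","s9.png",(155,70,325,220),4)
E
```

```text
[621.95693184 116.63010536 142.27356327] [[-0.998 -0.053  0.019]
 [-0.053  0.999  0.005]
 [-0.019  0.004 -1.   ]] [230.47265567 121.50601159]
```

View pics/s9.png

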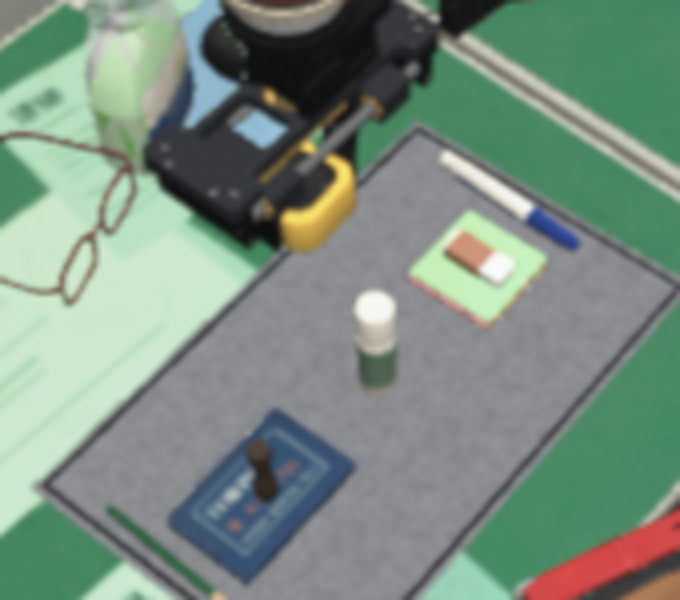

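```bash
python3 - <<'E'
from h import *
a=T((192,131),2.4,(195,90)); b=T((376,305),4,(155,70))
print("glue top",tri(a,b), atz("side",*b,97), atz("top",*a,97))
f=lambda p:T(p,4,(155,70))
print("stamp foot",atz("side",*f((265,491)),18),"head",atz("side",*f((259,452)),80))
print("pad",np.mean([atz("side",*f(p),18) for p in((272,410),(355,465),(245,578),(168,522))],0))
print("mat x dir: far-left, far-right",atz("side",*f((42,488)),3),atz("side",*f((420,127)),3))
E
```

```text
glue top (array([549.6, 122.2, 103.1]), [2.4, 2.4]) [555.35030687 119.31382428  97.        ] [549.47073295 121.12817836  97.        ]
stamp foot [545.94366893 245.9152032   18.        ] head [541.11276542 247.83874999  80.        ]
pad [547.46122565 248.61994051  18.        ]
mat x dir: far-left, far-right [671.8993709  344.99910292   3.        ] [698.01504103 -83.99543502   3.        ]
```

The crop shows the tape held at (320,210), the stamp, glue stick and eraser standing or lying as placed, and the bystanders untouched. I lower in stages.

Call:
arm_command(grip=[0.3, 0.3, 0.3, 0.3, 0.3, 0.3, 0.3, 0.3, 0.3], dp=[[-0.3, 0.4, 0], [-0.3, 0.4, 0], [0, 0, 0.8], [0, 0, 1.6], [0, 0, 2.0], [0, 0, 2.0], [0, 0, 1.2], [0, 0, 0], [0, 0, 0]], turn=[0, 0, 0, 0, 0, 0, 0, 0, 0])

```text
time_s: 35.85
ee_pos: [626.0, 133.1, 63.9]
ee_rot: [[-0.998, -0.062, 0.021], [-0.061, 0.998, 0.006], [-0.021, 0.005, -1.0]]
ft_force: [0.6, -0.8, -1.0]
grip_width: 0.716
```

Call:
arm_command(grip=[0.3, 0.3, 0.3, 0.3, 0.3, 0.3, 0.3], dp=[[-0.3, -0.4, 0], [0, -0.4, 0], [0, 0, 0.8], [0, 0, 1.4], [0, 0, 1.2], [0, 0, 0], [0, 0, 0]], turn=[0, 0, 0, 0, 0, 0, 0])

```text
time_s: 36.43
ee_pos: [633.9, 124.7, 31.2]
ee_rot: [[-0.998, -0.062, 0.028], [-0.061, 0.998, 0.007], [-0.029, 0.005, -1.0]]
ft_force: [-0.5, -0.1, -1.0]
grip_width: 0.719
```

Now at about (634,125), z 31. A little back, then down to z ≈ 10.

Call:
arm_command(grip=[0.3, 0.3, 0.3, 0.3, 0.3, 0.3], dp=[[0.35, 0, 0], [0, 0, 0.6], [0, 0, 0.8], [0, 0, 0.4], [0, 0, 0], [0, 0, 0]], turn=[0, 0, 0, 0, 0, 0])

```text
time_s: 36.93
ee_pos: [629.9, 124.8, 10.5]
ee_rot: [[-0.998, -0.062, 0.027], [-0.062, 0.998, 0.007], [-0.027, 0.005, -1.0]]
ft_force: [0.8, 0.6, -0.9]
grip_width: 0.723
```

Call:
arm_command(grip=[0.3, 0.3, 0.3], dp=[[-0.05, 0.05, 0.15], [0, 0, 0], [0, 0, 0]], turn=[0, 0, 0])

```text
time_s: 37.18
ee_pos: [630.7, 125.5, 9.1]
ee_rot: [[-0.998, -0.062, 0.027], [-0.062, 0.998, 0.007], [-0.028, 0.005, -1.0]]
ft_force: [-0.9, -0.6, -3.1]
grip_width: 0.721
```

Call:
arm_command(grip=[1, 1, 1, 1, 1, 1], dp=[[0, 0, 0], [0, 0, 0], [0, 0, 0], [0, 0, 0], [0, 0, 0], [0, 0, 0]], turn=[0, 0, 0, 0, 0, 0])

```text
time_s: 37.68
ee_pos: [633.1, 125.7, 11.9]
ee_rot: [[-0.998, -0.062, 0.032], [-0.062, 0.998, 0.007], [-0.032, 0.005, -0.999]]
ft_force: [0.5, -0.2, 0.1]
grip_width: 0.987
```

Call:
arm_command(grip=[1, 1, 1, 1, 1, 1, 1, 1], dp=[[0, 0, -0.8], [0, 0, -1.5], [0, 0, -2.5], [0, 0, -3], [0, 0, -3], [0, 0, -3], [0, 0, -3], [0, 0, 0]], turn=[0, 0, 0, 0, 0, 0, 0, 0])

```text
time_s: 38.35
ee_pos: [626.0, 124.4, 193.7]
ee_rot: [[-0.998, -0.062, 0.031], [-0.062, 0.998, 0.007], [-0.032, 0.005, -0.999]]
ft_force: [0.2, 0.1, 1.3]
grip_width: 0.999
```

Call:
arm_command(grip=[1, 1, 1, 1, 1, 1, 1, 1, 1, 1], dp=[[1.5, 0, -1], [3.2, -0.5, -1], [3.2, -0.5, 0], [3.2, -0.5, 0], [3.2, -0.5, 0], [3.2, -0.5, 0], [3.2, -0.5, 0], [2, 0, 0], [0, 0, 0], [0, 0, 0]], turn=[0, 0, 0, 0, 0, 0, 0, 0, 0, 0])

```text
time_s: 39.18
ee_pos: [395.5, 79.0, 219.0]
ee_rot: [[-0.996, -0.062, 0.057], [-0.062, 0.998, 0.008], [-0.058, 0.004, -0.998]]
ft_force: [-0.1, 0.6, 0.3]
grip_width: 1.001
```

```bash
python3 - <<'E'
from h import *
print(manip.sense()["ee_pos"])
snap("top","t10.png",(175,80,375,230),4); snap("side","s10.png",(155,80,335,240),3.7)
E
```

```text
[395.48743233  78.95293706 219.00834346]
```

View pics/t10.png

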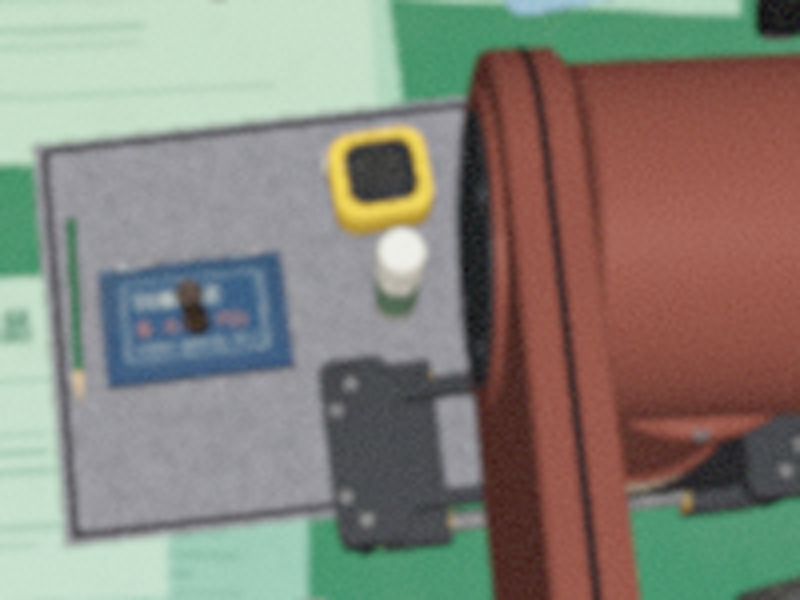

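View pics/s10.png

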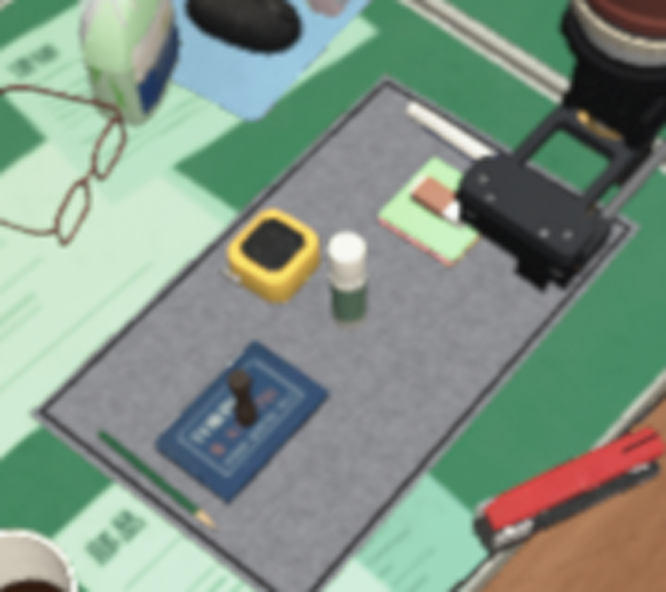

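```bash
python3 - <<'E'
from h import *
t=lambda p:T(p,4,(175,80)); s=lambda p:T(p,3.7,(155,80))
def P(n,a,b,z): print(n,tri(t(a),s(b)),"at z:",atz("top",*t(a),z).round(1)[:2],atz("side",*s(b),z).round(1)[:2])
P("tape black",(381,171),(275,244),33)
P("glue top",(402,248),(347,246),97)
P("glue foot",(395,304),(349,313),3)
P("stamp head",(189,288),(239,382),80)
P("stamp foot",(197,324),(246,419),18)
print("tape near bottom edge",atz("top",*t((390,232)),8)[:2],"glue foot far est")
print("far edge line", atz("top",*t((405,108)),3)[:2])
E
```

```text
tape black (array([631.5, 124.8,  34.4]), [0.3, 0.3]) at z: [632.4 124.8] [631.9 124.1]
glue top (array([556.2, 119.6,  95.6]), [0.2, 0.2]) at z: [555.9 119.7] [555.2 120.3]
glue foot (array([554.7, 120.5,   6.9]), [1.3, 1.3]) at z: [554.7 119.9] [557.9 118.8]
stamp head (array([548.2, 244.5,  67.5]), [1.2, 1.2]) at z: [544.8 243.9] [540.9 248.6]
stamp foot (array([545.4, 245.3,  14.2]), [0.6, 0.6]) at z: [543.5 244.8] [544.3 246.6]
tape near bottom edge [601.4245159  120.18529103] glue foot far est
far edge line [689.19922662 104.37384747]
```

```bash
python3 -c "
from station import manip
print(manip.sign_off())"
```

```text
the job is handed in; nothing more can be done
None
```

The job is handed in at about 39 s, in the order asked: stamp on the ink pad, eraser on the sticky notes, glue stick on the mat, tape measure behind it.

Last checks, from both cameras with the arm drawn back:
- **Stamp:** it stands upright with its foot at about (545,246), against a pad centre of (547,247).
- **Eraser:** it lies flat near the middle of the notes. In the last pictures the gripper hid its white end, so its centring rests on the earlier clear view. I turned it a quarter round, long side along the mat's x, to keep the gripper clear of the glue stick.
- **Glue stick:** it stands upright at about (555,120), against a mat centre of (556,121.5). I took the smallest of three lookalikes, 95 mm high against about 145 mm for the others.
- **Tape measure:** it lies flat at about (632,125), straight behind the glue stick to within about 1 mm. The clear gap works out at 30–33 mm.
- **Bystanders:** I did not touch the mug, marker or pencil. The last pictures show the pencil in place, the marker partly hidden and only the edge of the mug.

Some things disagreed or went wrong on the way:
- The tool drifted up to 20 mm in some longer moves and built up a tilt of up to about 3°. I corrected the drift before each grasp and release.
- The stamp was pressed onto the pad at 25 N for a moment, then lifted and set down again lightly.
- The tape's hook faces the mat's left, and the grip measured 63 mm, not 60 mm. So which side faces the glue stick is uncertain, hence the gap range.

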